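Hold a golf ball under three clicks of load in the compression gauge

TASK

Take the orange golf ball from the rack and set it on the rails of the blue ball gauge, between its two black pads, and let go of it. Then take the red-knobbed ratchet lever and advance it exactly three clicks from rest, never as far as a fourth, so that the pads nip the ball, and finish still holding the lever there so that the dial can be read; it springs back if let go. Leave the two white balls, the iron head and the blue tape roll where they are.

Things in the scene. Friction and masses are not known exactly. Their poses are not given: they have to be found in the camera images.
- orange_ball_center (a point): Centre of the orange golf ball, a hard sphere of 42.7 mm diameter, 46 g nominal. It starts on one of the three cups of the ball rack (which one varies); its centre is then about 51 mm above the table. This point's own axes turn with the ball and mean nothing.
- orange_ball: The same orange ball; its origin is a point of its skin that rolls with it, so use the centre point for its place.
- ball_rack: Black fixed rack, 200 x 60 x 12 mm, with three grey tee cups (26 mm outer diameter, rims 32 mm above the table) in a row along its own x axis at -70, 0 and +70 mm. Origin: centre of its underside. A ball on a cup stands clear, so fingers either side of it along the rack's own y axis meet nothing, even with their tips 19 mm below the ball's centre.
- white_ball_a_center (a point): Centre of a white golf ball, 42.7 mm, on another cup of the rack. Leave alone.
- white_ball_b_center (a point): Centre of a second white golf ball, 42.7 mm, on the remaining cup. Leave alone.
- trough_center (a point): On the fixed blue gauge: where the ball's centre should be, resting on two steel rails half-way between the pads, 72 mm above the table. Axes are the gauge's (z up). The rails run along y, 20 mm apart, on a pedestal 26 mm wide (x), top 50 mm above the table; beside it (x) is free down to the grey base at 14 mm. At rest the 22 mm round black pads stand at y = -28 and +28 mm: 6.5 mm spare each end.
- dial_center (a point): Middle of the dial's top, 106 mm above the table, 61 mm to the +y side of trough_center (gauge's axes); the dial is a 62 mm disc on a blue block 40 mm wide (x) behind the sprung pad, from 43 to 73 mm from trough_center. Behind the other pad a blue block 36 mm wide, top 88 mm above the table, stands at y = -62 to -38 mm from trough_center.
- lever_hub (a point): Vertical turning axis of the ratchet lever, 115 mm to the -y side of trough_center in the gauge's axes; this point is 88 mm above the table, level with the middle of the knob, with the gauge's axes.
- knob_center (a point): Middle of the red upright round knob, 24 mm in diameter, from 60 to 116 mm above the table; this point is at 88 mm, 110 mm from the hub axis. The lever arm, an 11 mm bar with its top 64 mm above the table, runs from under it to the hub, at rest 20 degrees from the gauge's -x axis towards -y. Nothing stands near the knob's path. The knob turns with the lever, not by itself.
- lever: The whole lever with its knob and its brass ratchet wheel; origin on the hub axis at the height of the table top
- ratchet (a joint): Lever angle about the upright hub axis, rad: 0 at rest on its stop, growing counter-clockwise from above, up to 1.0. A click each 0.2 rad (22 mm at the knob): resistance at the knob sinks to 3-5 N as the pawl drops into a notch (0.2, 0.4, 0.6, 0.8), then climbs at once to 8-14 N to leave it, and eases off from there. Third notch: 0.6; a push past 0.7 makes the fourth. Springs back to 0 if let go.
- plunger: Black round pad, 22 mm diameter, on the lever side of the trough; origin at the centre of its face. The lever drives it 30 mm per rad along the gauge's +y, pushing the ball along the rails against the opposite pad, which is sprung (1.5 N/mm) and works the dial; from rest it nips the ball after about 0.43 rad of lever.
- iron_head: Loose steel golf iron head lying flat, blade about 80 x 52 x 13 mm with a 15 mm thick hosel 75 mm long at one end, on the bench beyond the gauge and rack. Leave alone.
- tape_roll: Loose blue tape roll lying flat, 72 mm across, 24 mm high, on the bench to the right of the gauge. Leave alone.
There are look-alikes about, which are no part of the job. What is shaped like the orange_ball but brown or purple is not meant.

How it is judged (in metres and radians):
On the way, in this order (a step that is already met when the one before it is completed fails the run):
1. the orange ball rests on the rails between the pads, let go, with the lever still at rest (x of orange_ball_center in the frame of trough_center between -0.005 and 0.005 m and y of orange_ball_center in the frame of trough_center between -0.012 and 0.016 m and z of orange_ball_center in the frame of trough_center between -0.004 and 0.004 m and contact force between the fingers and orange_ball below 0.05 N and value of joint ratchet below 0.09 rad and linear speed of orange_ball below 0.05 m/s), for 0.2 s.
2. the lever has been advanced past its third click and the pads nip the ball (value of joint ratchet between 0.52 and 0.69 rad and contact force between plunger and orange_ball above 0.5 N and contact force between the fingers and orange_ball below 0.05 N), for 0.2 s.
At the end, for the whole second after the job is handed in: Fingers press the lever (over 0.5 N) and hold the lever still after the third click (0.52 to 0.69 rad, under 0.1 rad/s); the orange ball, free of the fingers, lies on the rails (within 5 mm across, 4 mm in height, -12 to +16 mm along), nipped by the plunger pad with over 0.5 N (all of step 2 and x of orange_ball_center in the frame of trough_center between -0.005 and 0.005 m and y of orange_ball_center in the frame of trough_center between -0.012 and 0.016 m and z of orange_ball_center in the frame of trough_center between -0.004 and 0.004 m and velocity of joint ratchet between -0.1 and 0.1 rad/s and contact force between the fingers and lever above 0.5 N); the arm keeps its last pose, push and grip.
It fails at once if the lever is advanced to a fourth click (beyond 0.7 rad) (value of joint ratchet above 0.7 rad).
It fails at once if the iron head is moved by more than 20 mm (distance of iron_head from where it was at the start of the episode above 0.02 m).
It fails at once if the tape roll is moved by more than 20 mm (distance of tape_roll from where it was at the start of the episode above 0.02 m).
It fails at once if a white ball is moved by more than 20 mm (distance of white_ball_a_center from where it was at the start of the episode above 0.02 m).
It fails at once if a white ball is moved by more than 20 mm (distance of white_ball_b_center from where it was at the start of the episode above 0.02 m).
It also fails if it takes over 58 s, if anything falls off the work surface, if the arm or the gripper's body presses on something with over 40 N, if the wrist force passes 120 N, or if a joint passes its speed limit or range.

ROBOT

A 6-joint arm with a two-finger parallel gripper is mounted at the origin on the work surface. World frame = base frame: x ahead of the robot, y to its left, z up, the work surface at z = 0. Lengths are in mm, angles in rad, forces in N, time in s.
With the tool pointing down it reaches from about 400 to 925 mm from the base axis. Payload 12.5 kg.
Tool frame: the origin (TCP) lies between the finger pads; the fingertips stand 25 mm ahead of it and the grasp point (between the pads) lies 6 mm ahead of it; z points along the fingers, y is the line along which they close (so a half turn about z gives the same grasp; the last joint's range is limited). The gripper opens to 95 mm and grips with 3 to 60 N. Pads are 20 mm wide; open, the fingers measure 119 mm over their backs; the gripper's body (75 mm by 180 mm) begins 59 mm behind the grasp point.
Start: joints at [-1.407, 0.491, 1.559, -0, 1.092, -0.106], TCP at [166.609, -602.4, 239.661] pointing down, gripper open.
Joint ranges: [-3.1, 3.1], [-0.84, 2.19], [0.05, 2.79], [-1.13, 4.28], [0.06, 2.93], [-2.69, 2.69]. Speed limits (rad/s): [2.22, 2.22, 2.79, 3.14, 3.14, 3.14].

INTERFACE

Orientations are given as [roll, pitch, yaw] about the fixed x, y, z axes, in that order (R = Rz(yaw) Ry(pitch) Rx(roll)).
In Python, from cell import state, read_camera, job_done, cut_out gives the robot as it stands. The module is installed in compiled form; this text tells all that it offers.
- The arm moves only by the tool jog_arm, never from a script. Its argument "motion" is a list of rows, each a list of 2 entries, a list of its own where there are three numbers: the shift along the tool's x, y, z in mm, then the turn about the tool's z in rad. A call has 1 to 5 rows; each row is the pose to reach, as a shift and turn from the pose commanded when the call began, along the tool's axes at that moment; what a row does not reach only later rows make up. A row lasts 1/10 s, in which the tool goes at most 50 mm and 8.59 degrees, less where a joint would pass 70% of its speed; a pose out of reach is approached as far as the arm can. A call with a gripper value outside its range is refused whole. "grip" is the closure, from 0 (fully open) to 1 (shut), set as the call begins (left out, the last holds). The fingers move at their own pace and stop on an object; the grip force is fixed at half the most. Time passes only in rows, so rows that repeat a pose let the fingers close. It gives the time, the measured TCP pose, the force, the opening and the grip force at its end, in the units of the state.
- state(): the state, without advancing time (a new reading comes with each control period).
- read_camera(name): name is "scene" or "top" or "wrist"; returns a dict with "img" (400x640x3 uint8, blue, green, red), "vertical_fov" (degrees; the focal length in pixels is half the picture's height over the tangent of half this angle, whatever the lens; pixels are square), "cx", "cy" (the principal point, pixels), "extrinsics" (4x4, takes a point from camera to world coordinates). Camera axes: x right, y up, looking along -z (the intrinsics and any distortion apply to the point x, -y, -z); pixel columns grow to the right and rows downward; lengths in mm; the calibration is good to about 2 mm. The wrist camera is an equidistant fisheye: a pixel r from the principal point sees the ray r / f radians off the axis. A picture is of the moment at which its call begins. There is no depth.
- job_done(): hands the job in; it is judged then, once.
Trained networks look in a picture, given as the dict that the camera call returned (one of the last four; its "shot" number tells which), for a name from the list of things; names that differ only in an ending like _2 or _b are one class to them, and where a whole thing is asked for, a point or a joint stands for the part that bears it (a point fixed in the world has none). Each returns a list of dicts, best first, with "p" (0 to 1); they miss things now and then, are a little off and sometimes report something else, mostly with a low value. They report only what shows in the picture. A call takes as long as a camera call. They do not tell look-alikes from the thing itself.
- cut_out(name, picture): "region" (400x640 bool, what is visible of it) and "box" ([left, top, right, bottom] in pixels, round what is visible of it).
The state is a dict: "t": time; "joints": joint angles; "qvel": joint speeds; "tau": joint torques, N m; "eef_pos": TCP position; "tcp_rot": TCP orientation; "ft_force": force on the tool from outside, world axes, zero at the start; "moment": the same for the moment, N m; "opening": opening from 0.0 (shut) to 1.0 (fully open); "grip_force": force on a finger pad.
Only numpy, scipy, OpenCV 4.12 (cv2) and the standard library are available. Lean on these libraries where they do the work, as an engineer would, in place of code of your own. Each camera call takes 0.05 s, during which the arm holds its last target. There are 200 camera calls.

## Working session

There is one attempt and no reset: what is moved stays moved. The work goes in short steps, Python scripts to look and compute and a tool call to move; the robot and the scene stay as the last step left them, time stands still between calls to the robot, and variables do not carry over. Pictures are saved under pics/ and viewed, at most 10 in all, crops included, and the job is handed in when it is done.

Besides the shell and the picture viewer there is one more tool, called as name(argument=value, ...), one argument or row to a line, values as JSON. jog_arm: Moves the arm, as the interface text tells. Its arguments: {"type":"object","properties":{"motion":{"type":"array"},"grip":{"type":"number"}},"required":["motion"]}

```bash
mkdir -p pics; cat > h.py <<'E'
import numpy as np, cv2
from cell import state, read_camera, job_done, cut_out
def K(c):
    f=200/np.tan(np.radians(c["vertical_fov"])/2); return f,c["cx"],c["cy"]
def ray(c,u,v,fish=False):
    f,cx,cy=K(c); x,y=(u-cx)/f,(v-cy)/f
    if fish:
        r=np.hypot(x,y); s=np.sin(r)/r if r>1e-9 else 1; d=np.array([x*s,-y*s,-np.cos(r)])
    else: d=np.array([x,-y,-1.])
    E=np.array(c["extrinsics"]); return E[:3,3],E[:3,:3]@d
def at_z(c,u,v,z,fish=False):
    o,d=ray(c,u,v,fish); return o+d*(z-o[2])/d[2]
def proj(c,p,fish=False):
    f,cx,cy=K(c); q=np.linalg.inv(np.array(c["extrinsics"]))@np.append(p,1.); x,y,z=q[0],-q[1],-q[2]
    if fish:
        r=np.hypot(x,y); t=np.arctan2(r,z); return np.array([cx+f*t*x/r,cy+f*t*y/r])
    return np.array([cx+f*x/z,cy+f*y/z])
E
python3 - <<'E'
from h import *
for n in ("top","scene"):
    c=read_camera(n); cv2.imwrite(f"pics/{n}1.png",c["img"]); print(n,c["vertical_fov"],c["cx"],c["cy"],np.round(c["extrinsics"],3).tolist())
    for o in ["orange_ball","ball_rack","white_ball_a_center","dial_center","lever","plunger","iron_head","tape_roll","knob_center"]:
        print(o,[(round(r["p"],2),np.round(r["box"]).tolist()) for r in cut_out(o,c)][:5])
print(state())
E
```

```text
top 56.49828808476065 312.45119814124524 197.73850213409256 [[-0.013, 0.996, -0.091, 505.525], [-1.0, -0.014, -0.007, -68.484], [-0.008, 0.091, 0.996, 1054.647], [0.0, 0.0, 0.0, 1.0]]
orange_ball [(0.75, [241.0, 221.0, 261.0, 233.0]), (0.56, [162.0, 226.0, 175.0, 240.0])]
ball_rack [(0.68, [192.0, 189.0, 232.0, 266.0])]
white_ball_a_center [(0.54, [188.0, 245.0, 205.0, 261.0]), (0.2, [351.0, 164.0, 393.0, 229.0])]
dial_center [(0.75, [290.0, 160.0, 396.0, 240.0])]
lever [(0.74, [352.0, 169.0, 395.0, 229.0])]
plunger [(0.5, [335.0, 182.0, 362.0, 193.0]), (0.27, [205.0, 194.0, 226.0, 209.0])]
iron_head [(0.62, [244.0, 122.0, 286.0, 152.0])]
tape_roll [(0.6, [421.0, 212.0, 447.0, 237.0])]
knob_center [(0.97, [352.0, 166.0, 391.0, 230.0]), (0.56, [188.0, 246.0, 206.0, 259.0]), (0.23, [196.0, 221.0, 211.0, 229.0])]
scene 52.46797493372821 322.94637709653824 201.62850526597504 [[-0.718, -0.378, 0.585, 1142.955], [0.697, -0.391, 0.601, 490.294], [0.001, 0.839, 0.544, 603.031], [0.0, 0.0, 0.0, 1.0]]
orange_ball [(0.97, [495.0, 286.0, 518.0, 312.0]), (0.83, [439.0, 251.0, 466.0, 275.0]), (0.5
[... 476 characters left out ...]
9, [259.0, 157.0, 299.0, 214.0])]
{'t': 1.0, 'joints': array([-1.40659551e+00,  4.90870021e-01,  1.55895933e+00, -8.05201729e-06,
        1.09166177e+00, -1.05603532e-01]), 'qvel': array([-0.00066359, -0.00023189,  0.00119951,  0.00130157, -0.00069764,
        0.00036467]), 'tau': array([-2.13641765e-04, -6.12475491e+01, -2.58436865e+01,  6.93837600e-02,
        4.46312909e-02, -1.75493523e-05]), 'eef_pos': array([ 166.6065428 , -602.37950741,  239.65911455]), 'tcp_rot': array([3.14149243e+00, 1.78088866e-05, 2.69808059e-01]), 'ft_force': array([ 0.70070049, -0.51598123, -0.66316427]), 'moment': array([-0.0124222 , -0.02892642,  0.01332836]), 'grip_force': 0.0, 'opening': 1.0033449922918574}
```

View pics/top1.png

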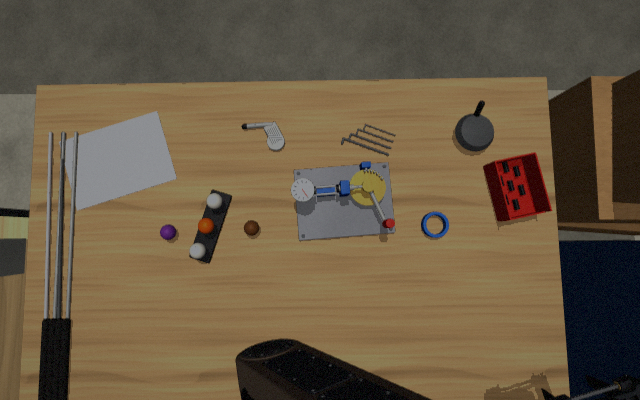

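View pics/scene1.png

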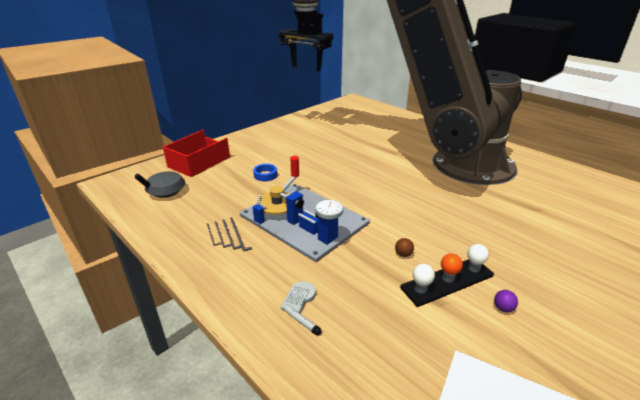

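The orange ball is on the middle cup: top (206,226), scene (452,264). Look-alikes are brown at top (251,228) and purple at top (168,232), both on the table. The white balls are at top (215,201) and (198,250). The gauge dial is at top (303,189), the hub near (368,187) and the knob at (390,223). I'm choosing the orange ball on the rack and will measure by colour next.

```bash
cat >> h.py <<'E'
def blob(img,lo,hi,roi=None):
    m=cv2.inRange(cv2.cvtColor(img,cv2.COLOR_BGR2HSV),lo,hi)
    if roi: k=np.zeros_like(m); k[roi[1]:roi[3],roi[0]:roi[2]]=255; m&=k
    n,l,s,ce=cv2.connectedComponentsWithStats(m)
    i=1+np.argmax(s[1:,4]); return ce[i],s[i],l==i
def tri(obs):
    A=np.zeros((3,3));b=np.zeros(3)
    for o,d in obs:
        d=d/np.linalg.norm(d);P=np.eye(3)-np.outer(d,d);A+=P;b+=P@o
    p=np.linalg.solve(A,b); return p,[np.linalg.norm(np.cross(p-o,d/np.linalg.norm(d))) for o,d in obs]
E
python3 - <<'E'
from h import *
T=read_camera("top");S=read_camera("scene")
R={}
for n,lo,hi,rt,rs in [("orange",(5,180,120),(14,255,255),(190,210,225,240),(435,245,470,282)),("knob",(0,180,60),(4,255,255),(370,205,405,240),(280,145,305,185))]:
    a,sa,_=blob(T["img"],lo,hi,rt);b,sb,_=blob(S["img"],lo,hi,rs)
    print(n,a,sa,b,sb,*tri([ray(T,*a),ray(S,*b)]))
print("orange@51",at_z(T,206,226,51),at_z(S,452,264,51))
for w,u,v in(("wa",215,201),("wb",198,250)):print(w,at_z(T,u,v,51))
for n,(u,v),z in [("dial",(303,189),106)]:print(n,at_z(T,u,v,z))
# dial in both: white ellipse
print("dialS",at_z(S,329,209,106))
print("hub",at_z(T,368,187,70)); print("tape",at_z(T,435,225,12),"iron",at_z(T,265,138,10))
big=cv2.resize(np.hstack([T["img"][150:250,285:405]]),None,fx=5,fy=5,interpolation=2)
cv2.imwrite("pics/g.png",big)
E
```

```text
orange [204.46666667 224.8962963 ] [198 219  14  13 135] [451.44345238 263.38392857] [441 254  22  20 336] [528.19202665 228.93127093  56.00617283] [np.float64(0.4144346074590325), np.float64(0.4144346074591017)]
knob [389.47619048 222.98412698] [385 219  10   9  63] [294.17293233 165.55639098] [291 156   7  21 133] [ 524.66182154 -258.54036335   90.50060022] [np.float64(1.3226114490060312), np.float64(1.322611449005979)]
orange@51 [525.05554136 226.60481408  51.        ] [523.73722598 228.01788127  51.        ]
wa [592.34059523 203.00090866  51.        ]
wb [461.18411497 247.28371929  51.        ]
dial [615.27774828 -37.7849961  106.        ]
dialS [620.16735466 -28.24911823 106.        ]
hub [ 622.30260002 -209.6104339    70.        ]
tape [ 519.9040449  -401.48962315   12.        ] iron [774.90304867  72.5082354   10.        ]
```

View pics/g.png

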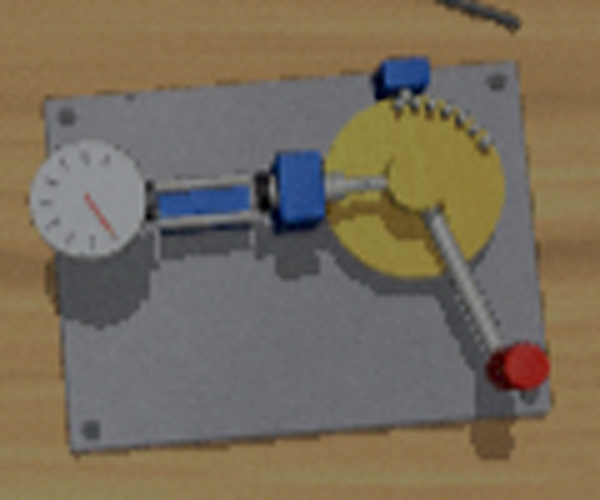

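```bash
cat >> h.py <<'E'
from scipy.spatial.transform import Rotation as Ro
def go(x,y,z,yaw,s=None):
    s=s or state(); R=Ro.from_euler("xyz",s["tcp_rot"]); d=R.inv().apply(np.array([x,y,z])-s["eef_pos"])
    t=-(yaw-s["tcp_rot"][2]); t=(t+np.pi)%(2*np.pi)-np.pi
    return np.round(d,1).tolist(),round(t,3)
E
python3 - <<'E'
from h import *
print(go(470,-250,230,-.324))
E
```

```text
([386.4, -258.8, 9.6], np.float64(0.594))
```

jog_arm(
  motion=[
    [[386,-259,10],0.594],
    [[386,-259,10],0.594],
    [[386,-259,10],0.594],
    [[386,-259,10],0.594],
    [[386,-259,10],0.594],
  ],
)

```text
t: 1.6
eef_pos: [327.6, -415.0, 234.5]
tcp_rot: [3.141, -0.0, -0.33]
ft_force: [0.5, 0.4, -0.3]
opening: 1.0
grip_force: 0.0
```

jog_arm(
  motion=[
    [[200,-134,5],0.0],
    [[200,-134,5],0.0],
    [[200,-134,5],0],
    [[200,-134,5],0],
    [[200,-134,5],0],
  ],
)

```text
t: 2.1
eef_pos: [561.5, -351.7, 229.3]
tcp_rot: [3.142, -0.0, -0.323]
ft_force: [-1.2, -0.7, -0.4]
opening: 0.999
grip_force: 0.0
```

```bash
python3 - <<'E'
from h import *
s=state();print(s["eef_pos"],s["tcp_rot"],s["t"]);print(go(526,228,150,-.324))
E
```

```text
[ 561.45391679 -351.74799742  229.2595835 ] [ 3.14152779e+00 -3.17163949e-04 -3.23245154e-01] 2.1
([-217.8, -538.5, 79.2], np.float64(0.001))
```

jog_arm(
  motion=[
    [[-218,-538,30],0],
    [[-218,-538,30],0],
    [[-218,-538,30],0],
    [[-218,-538,30],0],
    [[-218,-538,30],0],
  ],
)

```text
t: 2.6
eef_pos: [543.4, -102.0, 216.5]
tcp_rot: [3.142, -0.0, -0.324]
ft_force: [1.2, -0.1, 0.4]
opening: 1.0
grip_force: 0.0
```

jog_arm(
  motion=[
    [[-130,-325,18],0],
    [[-130,-325,18],0],
    [[-130,-325,18],0],
    [[-130,-325,18],0],
    [[-130,-325,18],0],
  ],
)

```text
t: 3.1
eef_pos: [529.5, 147.5, 203.7]
tcp_rot: [-3.141, -0.001, -0.324]
ft_force: [1.3, -0.7, -0.3]
opening: 0.997
grip_force: 0.0
```

```bash
python3 - <<'E'
from h import *
s=state();print(s["eef_pos"],s["tcp_rot"],s["t"]);print(go(526,228,150,-.324))
E
```

```text
[529.45597757 147.46499185 203.72568414] [-3.14143122e+00 -5.39269409e-04 -3.24276540e-01] 3.1
([-29.0, -75.2, 53.7], np.float64(-0.0))
```

jog_arm(
  motion=[
    [[-29,-75,40],0],
    [[-29,-75,40],0],
    [[-29,-75,40],0],
    [[-29,-75,40],0],
  ],
)

```text
t: 3.5
eef_pos: [525.9, 226.3, 163.3]
tcp_rot: [3.141, 0.001, -0.322]
ft_force: [1.4, -0.1, 0.5]
opening: 1.002
grip_force: 0.0
```

```bash
python3 - <<'E'
from h import *
c=read_camera("wrist"); cv2.imwrite("pics/w1.png",c["img"]); s=state(); print(s["eef_pos"],s["tcp_rot"],c["vertical_fov"],np.round(c["extrinsics"],2).tolist())
a,st,_=blob(c["img"],(5,180,100),(15,255,255)); print(a,st)
T=read_camera("top");S=read_camera("scene")
print("wrist@51",at_z(c,*a,51,True))
b,sb,_=blob(S["img"],(5,180,120),(14,255,255),(435,245,470,282))
print(tri([ray(c,*a,True),ray(S,*b)]))
for n in("white_ball_a_center","orange_ball"):
  for r in cut_out(n,c):
    l,t,rr,bb=r["box"];print(n,round(r["p"],2),r["box"],at_z(c,(l+rr)/2,(t+bb)/2,51,True))
E
```

```text
[526.29277357 225.58437034 163.75371447] [ 3.14143196e+00 -1.77262453e-04 -3.23755438e-01] 65.70646984690485 [[-0.32, 0.92, 0.23, 589.57], [-0.95, -0.31, -0.08, 205.11], [0.0, -0.24, 0.97, 307.87], [0.0, 0.0, 0.0, 1.0]]
[323.8130171  193.89244346] [ 299  169   50   50 1813]
wrist@51 [526.41778079 226.84335807  51.        ]
(array([526.81843139, 227.15720507,  54.2829659 ]), [np.float64(0.7030113105493442), np.float64(0.7030113105493303)])
white_ball_a_center 0.6 [306.3, 245.2, 341.1, 287.1] [460.58233227 248.9874352   51.        ]
orange_ball 0.98 [298.2, 168.0, 348.5, 220.4] [526.28509234 227.3062277   51.        ]
orange_ball 0.91 [204.8, 215.1, 234.5, 239.8] [526.40106138 328.13485199  51.        ]
orange_ball 0.74 [419.6, 132.4, 461.1, 179.6] [526.503111  119.3071631  51.       ]
```

View pics/w1.png

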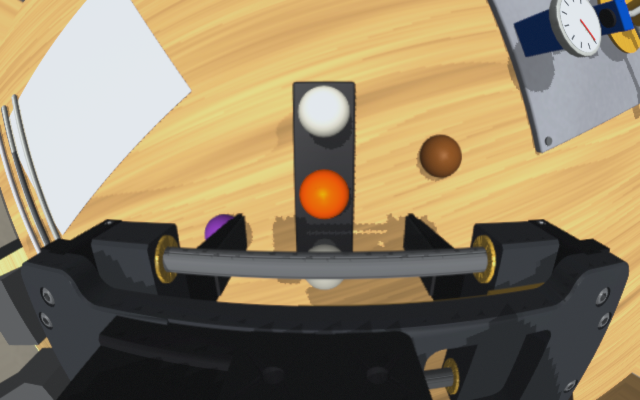

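The view confirms the choice: orange at (324,194) lies between white balls at (324,111) and (323,268). The rack is square to the gripper, and brown (441,156) and purple (222,230) are clear of the fingers. Descending to grip.

jog_arm(
  motion=[
    [[-0.3,-1.4,45],0],
    [[-0.3,-1.4,85],0],
    [[-0.3,-1.4,100],0],
    [[-0.3,-1.4,106],0],
    [[-0.3,-1.4,106],0],
  ],
)

```text
t: 4.25
eef_pos: [526.6, 226.7, 57.6]
tcp_rot: [3.141, 0.0, -0.325]
ft_force: [0.1, 0.8, 0.0]
opening: 1.001
grip_force: 0.0
```

jog_arm(
  motion=[
    [[0,0,0],0],
    [[0,0,0],0],
    [[0,0,0],0],
    [[0,0,0],0],
    [[0,0,0],0],
  ],
  grip=1,
)

```text
t: 4.75
eef_pos: [526.4, 227.3, 57.9]
tcp_rot: [-3.141, -0.0, -0.324]
ft_force: [-0.1, 0.0, 1.0]
opening: 0.634
grip_force: 0.0
```

jog_arm(
  motion=[
    [[0,0,0],0],
    [[0,0,0],0],
    [[0,0,0],0],
    [[0,0,0],0],
  ],
)

```text
t: 5.15
eef_pos: [526.4, 227.2, 57.6]
tcp_rot: [3.142, -0.0, -0.324]
ft_force: [0.3, 0.8, -0.4]
opening: 0.432
grip_force: 30.0
```

jog_arm(
  motion=[
    [[0,0,-20],0],
    [[0,0,-60],0],
    [[0,0,-110],0],
    [[0,0,-160],0],
    [[0,0,-180],0],
  ],
)

```text
t: 5.65
eef_pos: [527.2, 227.5, 242.3]
tcp_rot: [-3.138, -0.005, -0.324]
ft_force: [0.3, -0.2, -0.8]
opening: 0.433
grip_force: 30.0
```

```bash
python3 - <<'E'
from h import *
s=state();print(s["eef_pos"],s["opening"]);print(go(540,-110,240,0.05))
E
```

```text
[527.24850265 227.52355014 242.25757184] 0.433348907525724
([119.6, 315.9, 1.8], np.float64(-0.374))
```

jog_arm(
  motion=[
    [[120,316,0],-0.374],
    [[120,316,0],-0.374],
    [[120,316,0],-0.374],
    [[120,316,0],-0.374],
    [[120,316,0],-0.374],
  ],
)

```text
t: 6.15
eef_pos: [535.5, -16.7, 237.7]
tcp_rot: [3.141, -0.0, 0.05]
ft_force: [0.2, 0.0, -0.7]
opening: 0.437
grip_force: 30.0
```

```bash
python3 - <<'E'
from h import *
s=state();print(s["eef_pos"],s["tcp_rot"],s["opening"]);print(go(540,-110,240,0.05))
E
```

```text
[535.52255193 -16.66098352 237.69288906] [ 3.14145671e+00 -1.27110940e-04  5.02866570e-02] 0.4369538177972436
([-0.2, 93.4, -2.3], np.float64(0.0))
```

jog_arm(
  motion=[
    [[0,93,0],0],
    [[0,93,0],0],
    [[0,93,0],0],
    [[0,93,0],0],
    [[0,93,0],0],
  ],
)

```text
t: 6.65
eef_pos: [540.3, -106.9, 237.5]
tcp_rot: [-3.141, 0.0, 0.05]
ft_force: [-0.7, 0.7, -1.0]
opening: 0.435
grip_force: 30.0
```

```bash
python3 - <<'E'
from h import *
c=read_camera("wrist"); cv2.imwrite("pics/w2.png",c["img"]); s=state(); print(s["eef_pos"],s["tcp_rot"],s["opening"])
import pickle; pickle.dump(c,open("w2.pkl","wb"))
a,st,_=blob(c["img"],(5,180,100),(15,255,255)); print("held",a,st)
for n in("dial_center","knob_center","plunger","lever"):
  for r in cut_out(n,c): print(n,round(r["p"],2),r["box"])
E
```

```text
[ 540.41982238 -106.58891069  237.61488832] [-3.14150989e+00  1.42181840e-04  5.10546554e-02] 0.4352785564989818
held [324.61809045 231.35778894] [ 285  205   80   47 2985]
dial_center 0.55 [219.8, 42.0, 486.4, 226.1]
knob_center 0.96 [380.7, 63.3, 485.3, 225.9]
plunger 0.74 [350.3, 94.2, 413.4, 112.5]
lever 0.72 [384.3, 63.5, 484.3, 221.4]
lever 0.25 [284.1, 203.0, 365.3, 284.9]
```

View pics/w2.png

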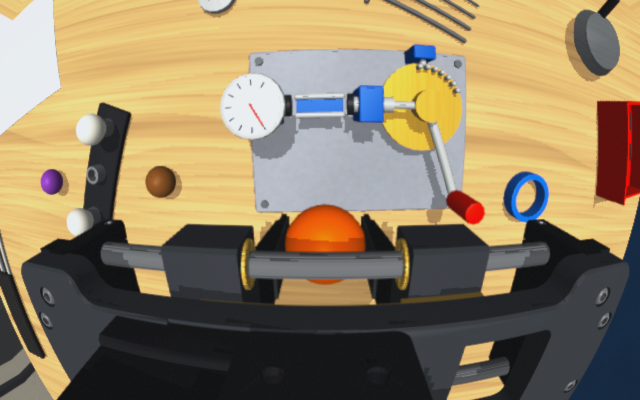

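```bash
python3 - <<'E'
from h import *
import pickle; c=pickle.load(open("w2.pkl","rb")); I=c["img"]
d,sd,m=blob(I,(0,0,190),(180,45,255),(215,65,288,145)); 
cn,_=cv2.findContours(m.astype(np.uint8),0,1); cn=max(cn,key=cv2.contourArea); e=cv2.fitEllipse(cv2.convexHull(cn)); print("dial",e)
b,sb,_=blob(I,(100,150,80),(125,255,255),(294,92,346,120)); print("blue",b,sb)
k,sk,_=blob(I,(0,180,60),(4,255,255),(435,180,495,235)); print("knob",k,sk)
D=at_z(c,*e[0],106,True); B=at_z(c,*b,50,True); Kn=at_z(c,*k,92,True)
print(D,B,Kn)
# base edges
for name,p in {"top":[(262,53),(462,47)],"bottom":[(258,212),(440,208)],"right":[(465,50),(465,190)],"left":[(250,60),(257,210)]}.items():
    w=[at_z(c,*q,14,True) for q in p]; v=w[1]-w[0]; print(name,w[0][:2],w[1][:2],np.degrees(np.arctan2(v[1],v[0])))
print("yaw dial-blue",np.degrees(np.arctan2(-(D-B)[0],(D-B)[1])), np.linalg.norm((D-B)[:2]))
# silver rails/pads
for q in [(289,105),(351,107)]: print("pad",at_z(c,*q,72,True))
cv2.imwrite("pics/z2.png",cv2.resize(I[30:240,210:500],None,fx=2.7,fy=2.7,interpolation=2))
E
```

```text
dial ((256.0146789550781, 99.31224822998047), (63.762088775634766, 85.16252899169922), 32.96876907348633)
blue [319.32495512 104.84021544] [297  99  46  13 557]
knob [465.37815126 206.6302521 ] [447 191  37  32 714]
[619.68281387 -41.15932766 106.        ] [618.10960206 -97.01264055  50.        ] [ 525.48772345 -255.77606882   92.        ]
top [680.64214284 -24.83763581] [ 710.53139742 -270.81027689] -83.07169655559419
bottom [483.72848235 -24.79963126] [ 500.25248323 -259.35645843] -85.9702987261765
right [ 707.30020924 -275.17365773] [ 526.1724213 -292.120151 ] -174.65491085864457
left [672.07789971 -10.56042745] [486.31846187 -23.52426639] -176.0078965160954
yaw dial-blue -1.613414957053205 55.87546470949537
pad [616.07418399 -67.31302584  72.        ]
pad [ 617.01460464 -128.90159977   72.        ]
```

View pics/z2.png

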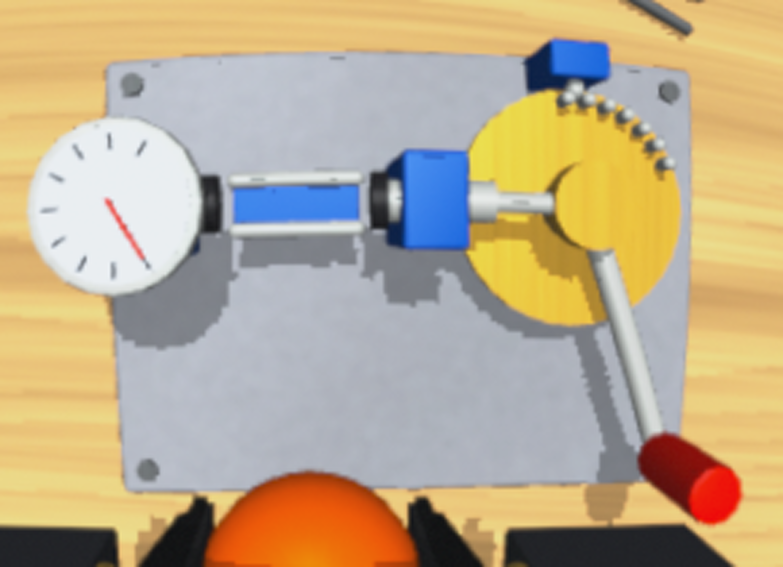

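```bash
cat >> h.py <<'E'
from scipy.optimize import least_squares
def fitgauge(c,obs,g0,fish=True):
    def P(g,q): a=g[2]; return np.array([g[0]+q[0]*np.cos(a)-q[1]*np.sin(a),g[1]+q[0]*np.sin(a)+q[1]*np.cos(a),q[2]])
    f=lambda g: np.concatenate([proj(c,P(g,q),fish)-uv for q,uv in obs])
    r=least_squares(f,g0,x_scale=[1,1,.01]); return r.x,r.fun.reshape(-1,2),P
E
python3 - <<'E'
from h import *
import pickle; c=pickle.load(open("w2.pkl","rb")); Z=lambda x,y:np.array([210+x/2.7,30+y/2.7])
k=(-103.4,-152.6,116)
obs=[((0,61,106),Z(115,207)),(k,Z(716,494)),((0,0,55),Z(296,204)),((0,-50,88),Z(436,201))]
g,r,P=fitgauge(c,obs,[620,-94,.07]); print(g,np.round(r,1).tolist())
print("hub",P(g,(0,-115,88)),"knob",P(g,(-103.4,-152.6,88)))
print(np.array(go(g[0],g[1],170,g[2]+np.pi/2),dtype=object))
E
```

```text
[ 6.17369672e+02 -9.75712440e+01  7.17879455e-02] [[-1.6, -0.0], [1.2, 1.0], [0.1, -0.1], [0.6, -0.6]]
hub [ 625.61819645 -212.27504442   88.        ] knob [ 525.1814274  -257.19469962   88.        ]
[list([77.1, -5.3, 67.7]) np.float64(-1.591)]
```

jog_arm(
  motion=[
    [[77,-5,10],-1.591],
    [[77,-5,10],-1.591],
    [[77,-5,10],-1.591],
    [[77,-5,10],-1.591],
    [[77,-5,10],-1.591],
  ],
)

```text
t: 7.4
eef_pos: [617.3, -98.1, 227.3]
tcp_rot: [-3.141, 0.0, 0.807]
ft_force: [0.2, -0.9, -0.4]
opening: 0.44
grip_force: 30.0
```

jog_arm(
  motion=[
    [[0,0,0],-0.841],
    [[0,0,0],-0.841],
    [[0,0,0],-0.841],
    [[0,0,0],-0.841],
    [[0,0,0],-0.841],
  ],
)

```text
t: 7.9
eef_pos: [617.2, -98.2, 227.6]
tcp_rot: [-3.142, 0.0, 1.557]
ft_force: [0.3, -0.2, 0.1]
opening: 0.435
grip_force: 30.0
```

```bash
python3 - <<'E'
from h import *
s=state();print(s["eef_pos"],s["tcp_rot"],s["opening"]);print(go(617.4,-97.6,110,.072+np.pi/2))
E
```

```text
[617.18394189 -98.2158691  227.5957414 ] [-3.14152807e+00  5.13998282e-05  1.55683520e+00] 0.4350707895572158
([0.6, 0.2, 117.6], np.float64(-0.086))
```

jog_arm(
  motion=[
    [[0.6,0.2,40],-0.086],
    [[0.6,0.2,80],-0.086],
    [[0.6,0.2,105],-0.086],
    [[0.6,0.2,117],-0.086],
    [[0.6,0.2,117],-0.086],
  ],
)

```text
t: 8.4
eef_pos: [617.0, -97.8, 109.5]
tcp_rot: [-3.139, -0.001, 1.636]
ft_force: [0.1, -0.0, 0.4]
opening: 0.435
grip_force: 30.0
```

```bash
python3 - <<'E'
from h import *
c=read_camera("wrist"); s=state();S=read_camera("scene"); print(s["eef_pos"],s["tcp_rot"],s["opening"])
w=c["img"][60:400,160:480]; q=cv2.resize(S["img"][140:270,230:380],None,fx=2.6,fy=2.6,interpolation=2)
o=np.zeros((340,320+q.shape[1],3),np.uint8); o[:,:320]=w; o[:q.shape[0],320:]=q[:340]; cv2.imwrite("pics/p1.png",o)
a,st,_=blob(S["img"],(5,180,100),(15,255,255),(280,120,380,250)); print(a,st, tri([ray(S,*a),ray(c,*blob(c["img"],(5,180,100),(15,255,255))[0],True)]))
print(at_z(S,*a,103))
E
```

```text
[617.64501322 -98.03127021 110.84780558] [-3.14146657e+00  4.46413359e-05  1.63622731e+00] 0.4361535779303106
[311.16666667 195.8655914 ] [306 188  13  17 186] (array([616.54457172, -87.68276293, 110.92663946]), [np.float64(1.341115147438823), np.float64(1.3411151474388239)])
[608.36328503 -98.54686089 103.        ]
```

View pics/p1.png

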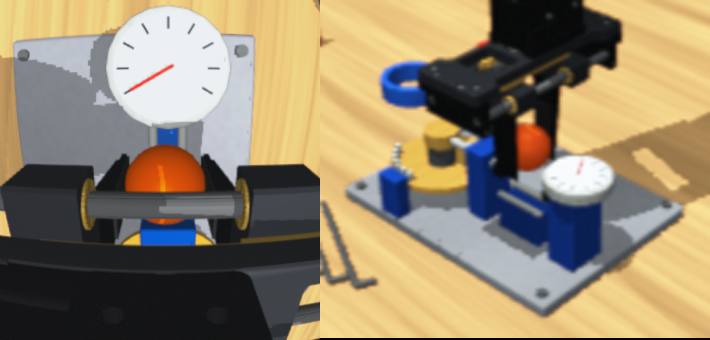

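The wrist crop shows the ball at (165,185), in line with the rails at (167,137) and the dial at (168,67). The scene crop shows it above the trough, between the plunger block and the dial. Lowering.

jog_arm(
  motion=[
    [[0,0,12],0],
    [[0,0,22],0],
    [[0,0,28],0],
    [[0,0,31],0],
    [[0,0,31],0],
  ],
)

```text
t: 9.0
eef_pos: [617.3, -98.3, 79.2]
tcp_rot: [-3.141, -0.0, 1.636]
ft_force: [-0.5, -0.1, -0.7]
opening: 0.442
grip_force: 30.0
```

jog_arm(
  motion=[
    [[0,0,0.5],0],
    [[0,0,1],0],
    [[0,0,1],0],
  ],
)

```text
t: 9.3
eef_pos: [617.4, -98.3, 78.8]
tcp_rot: [3.141, 0.0, 1.636]
ft_force: [0.2, 0.2, -1.0]
opening: 0.435
grip_force: 30.0
```

jog_arm(
  motion=[
    [[0,0,0.5],0],
    [[0,0,1],0],
    [[0,0,1],0],
  ],
)

```text
t: 9.6
eef_pos: [617.7, -98.3, 78.2]
tcp_rot: [3.14, 0.0, 1.636]
ft_force: [0.3, 0.0, 4.6]
opening: 0.44
grip_force: 30.0
```

Contact with the rails (+4.6 N). Releasing.

jog_arm(
  motion=[
    [[0,0,0],0],
    [[0,0,0],0],
    [[0,0,0],0],
    [[0,0,0],0],
    [[0,0,0],0],
  ],
  grip=0,
)

```text
t: 10.1
eef_pos: [617.3, -98.2, 77.5]
tcp_rot: [-3.141, 0.0, 1.636]
ft_force: [0.1, 0.4, -0.1]
opening: 0.799
grip_force: 0.0
```

jog_arm(
  motion=[
    [[0,0,0],0],
    [[0,0,0],0],
    [[0,0,-30],0],
    [[0,0,-80],0],
    [[0,0,-120],0],
  ],
)

```text
t: 10.6
eef_pos: [617.4, -98.3, 199.6]
tcp_rot: [3.141, 0.0, 1.636]
ft_force: [-0.1, 0.2, 0.1]
opening: 0.997
grip_force: 0.0
```

```bash
python3 - <<'E'
from h import *
s=state();print(s["eef_pos"],s["opening"])
print(go(500,-150,220,.07))
E
```

```text
[617.38834435 -98.25169305 199.62497279] 0.9971222595112071
([-44.0, -120.5, -20.4], np.float64(1.566))
```

```bash
python3 - <<'E'
from h import *
print(go(525.2,-257.2,200,.421))
E
```

```text
([-152.6, -102.3, -0.4], np.float64(1.215))
```

jog_arm(
  motion=[
    [[-153,-102,0],1.215],
    [[-153,-102,0],1.215],
    [[-153,-102,0],1.215],
    [[-153,-102,0],1.215],
    [[-153,-102,0],1.215],
  ],
)

```text
t: 11.1
eef_pos: [523.6, -260.8, 197.7]
tcp_rot: [3.141, 0.001, 0.876]
ft_force: [0.6, 0.5, 0.2]
opening: 1.0
grip_force: 0.0
```

jog_arm(
  motion=[
    [[0,0,0],0.465],
    [[0,0,0],0.465],
    [[0,0,0],0.465],
    [[0,0,0],0.465],
    [[0,0,0],0.465],
  ],
)

```text
t: 11.6
eef_pos: [525.5, -257.5, 197.6]
tcp_rot: [3.142, 0.0, 0.424]
ft_force: [0.4, 0.5, 0.0]
opening: 1.0
grip_force: 0.0
```

```bash
python3 - <<'E'
from h import *
c=read_camera("wrist"); s=state();T=read_camera("top"); print(s["eef_pos"],s["tcp_rot"],s["t"]); cv2.imwrite("pics/k1.png",c["img"])
a,st,_=blob(c["img"],(5,180,100),(15,255,255)); print("ball",a,st,at_z(c,*a,72,True))
k,sk,_=blob(c["img"],(0,180,60),(4,255,255)); print("knob",k,sk,at_z(c,*k,95,True)); print(go(525.2,-257.2,96,.421,s))
a,st,_=blob(T["img"],(5,180,100),(15,255,255),(300,170,350,200)); print("balltop",a,st,at_z(T,*a,74))
import pickle; pickle.dump(c,open("k1.pkl","wb"))
E
```

```text
[ 525.50701255 -257.52245464  197.62972261] [3.14152359e+00 6.48564395e-05 4.24714400e-01] 11.65
ball [206.05102764  30.66832034] [ 184    9   45   44 1411] [617.72727111 -96.72082035  72.        ]
knob [590.85879307 203.72854013] [ 545  161   92   93 5021] [ 640.45629842 -534.41525879   95.        ]
([-0.1, -0.4, 101.6], np.float64(0.004))
balltop [325.68072289 188.89156627] [319 182  15  15 166] [618.40214176 -96.87844195  74.        ]
```

View pics/k1.png

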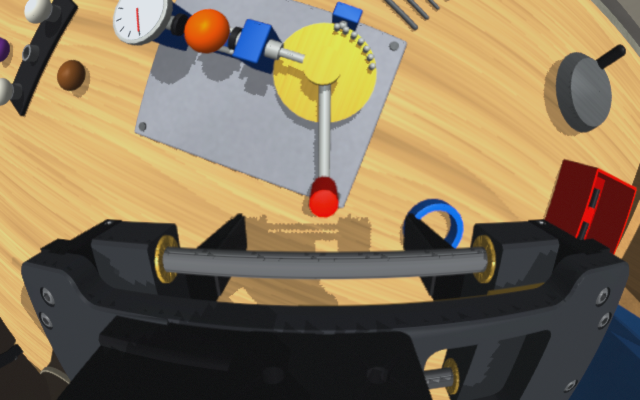

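The orange ball rests on the rails at (206,31). The knob top is at (324,203), the lever arm lies along the tool's x axis, and the tape roll at (433,222) is clear. Refining the knob position from this picture.

```bash
python3 - <<'E'
from h import *
import pickle; c=pickle.load(open("k1.pkl","rb"))
k=at_z(c,323.5,203,116,True); print(k)
# check: hub via dist/tangent
hub=np.array([625.6,-212.3]); v=k[:2]-hub; print(np.hypot(*v),np.degrees(np.arctan2(v[1],v[0]))%360)
print(go(k[0],k[1],96,.421))
E
```

```text
[ 526.12917059 -255.88059717  116.        ]
108.59886902590125 203.65939865395097
([1.2, -1.3, 101.6], np.float64(0.003))
```

jog_arm(
  motion=[
    [[0.6,-0.8,40],0],
    [[0.6,-0.8,75],0],
    [[0.6,-0.8,95],0],
    [[0.6,-0.8,101],0],
    [[0.6,-0.8,101],0],
  ],
)

```text
t: 12.2
eef_pos: [525.7, -256.5, 96.3]
tcp_rot: [-3.141, 0.001, 0.422]
ft_force: [-0.3, 0.0, 0.1]
opening: 1.0
grip_force: 0.0
```

jog_arm(
  motion=[
    [[0,0,0],0],
    [[0,0,0],0],
    [[0,0,0],0],
    [[0,0,0],0],
    [[0,0,0],0],
  ],
  grip=1,
)

```text
t: 12.7
eef_pos: [525.8, -256.7, 97.0]
tcp_rot: [3.141, -0.0, 0.421]
ft_force: [-0.7, -0.5, -0.2]
opening: 0.629
grip_force: 0.0
```

jog_arm(
  motion=[
    [[0,0,0],0],
    [[0,0,0],0],
    [[0,0,0],0],
    [[0,0,0],0],
    [[0,0,0],0],
  ],
)

```text
t: 13.2
eef_pos: [525.6, -256.3, 96.6]
tcp_rot: [-3.141, 0.0, 0.421]
ft_force: [0.2, 1.3, 0.5]
opening: 0.248
grip_force: 30.0
```

```bash
python3 - <<'E'
from h import *
s=state();print(s["eef_pos"],s["tcp_rot"],s["ft_force"],s["moment"],s["opening"],s["grip_force"])
hub=np.array([625.6,-212.3]);p=s["eef_pos"][:2];v=p-hub;print(np.hypot(*v))
R=Ro.from_euler("xyz",s["tcp_rot"])
for th in np.arange(.05,.66,.05):
    q=Ro.from_euler("z",th).as_matrix()[:2,:2]@v+hub-p; print(round(th,2),np.round(R.inv().apply([*q,0]),1))
E
```

```text
[ 525.60080392 -256.34354633   96.5872757 ] [-3.14103952e+00  1.87685729e-04  4.20677997e-01] [0.18830859 1.28376017 0.54647797] [ 0.11837453 -0.04122498 -0.04783839] 0.24844070754393754 30.000560581684113
109.26881160658553
0.05 [ 0.1  5.5 -0. ]
0.1 [ 0.5 10.9 -0. ]
0.15 [ 1.1 16.3 -0. ]
0.2 [ 2.1 21.7 -0. ]
0.25 [ 3.2 27.1 -0. ]
0.3 [ 4.7 32.3 -0. ]
0.35 [ 6.4 37.5 -0. ]
0.4 [ 8.4 42.6 -0. ]
0.45 [10.6 47.6 -0. ]
0.5 [13.1 52.5 -0. ]
0.55 [15.8 57.2 -0. ]
0.6 [18.7 61.8 -0. ]
0.65 [21.9 66.3 -0. ]
```

jog_arm(
  motion=[
    [[0.1,4.4,0],-0.04],
    [[0.3,8.8,0],-0.08],
    [[0.8,13.1,0],-0.12],
    [[1.4,17.5,0],-0.16],
    [[2.1,21.8,0],-0.2],
  ],
)

```text
t: 13.7
eef_pos: [536.2, -275.0, 96.5]
tcp_rot: [-3.14, 0.0, 0.623]
ft_force: [-0.9, 4.9, 1.8]
opening: 0.249
grip_force: 30.0
```

jog_arm(
  motion=[
    [[0.1,4.4,0],-0.04],
    [[0.3,8.8,0],-0.08],
    [[0.8,13.1,0],-0.12],
    [[1.4,17.5,0],-0.16],
    [[2.1,21.8,0],-0.2],
  ],
)

```text
t: 14.2
eef_pos: [550.5, -291.6, 96.6]
tcp_rot: [-3.14, 0.0, 0.822]
ft_force: [-2.9, 4.6, 1.4]
opening: 0.248
grip_force: 30.0
```

```bash
cat > ang.py <<'E'
from h import *
s=state();p=s["eef_pos"][:2];v0=np.array([525.6,-256.34]);hub=np.array([625.6,-212.3])
a=lambda q:np.arctan2(*(q-hub)[::-1]); R=Ro.from_euler("xyz",s["tcp_rot"])
print("theta",(a(p)-a(v0))%6.2832,"yaw d",s["tcp_rot"][2]-.4207,"r",np.hypot(*(p-hub)),"F tool",R.inv().apply(s["ft_force"]),s["moment"],s["opening"],s["t"])
E
python3 ang.py
```

```text
theta 0.39800953596801847 yaw d 0.40166259069395865 r 109.18894939065385 F tool [ 1.44163012 -5.24078166 -1.41360442] [ 0.673726    0.2273971  -0.06904696] 0.24760668728582247 14.2
```

jog_arm(
  motion=[
    [[0.1,4.4,0],-0.04],
    [[0.3,8.8,0],-0.08],
    [[0.8,13.1,0],-0.12],
    [[1.4,17.5,0],-0.16],
    [[2.1,21.8,0],-0.2],
  ],
)

```text
t: 14.7
eef_pos: [567.6, -304.9, 96.6]
tcp_rot: [-3.139, -0.0, 1.022]
ft_force: [-4.9, 3.8, 3.3]
opening: 0.247
grip_force: 30.0
```

jog_arm(
  motion=[
    [[0,0,0],0],
    [[0,0,0],0],
    [[0,0,0],0],
    [[0,0,0],0],
    [[0,0,0],0],
  ],
)

```text
t: 15.2
eef_pos: [568.0, -305.0, 96.5]
tcp_rot: [-3.14, -0.0, 1.021]
ft_force: [-3.6, 3.7, 3.3]
opening: 0.247
grip_force: 30.0
```

```bash
python3 ang.py; python3 - <<'E'
from h import *
c=read_camera("wrist");T=read_camera("top");S=read_camera("scene")
w=c["img"][0:260,60:460]; q=cv2.resize(S["img"][140:260,230:380],None,fx=2.6,fy=2.6,interpolation=2)
o=np.zeros((320,400+q.shape[1],3),np.uint8); o[:260,:400]=w; o[:q.shape[0],400:]=q; cv2.imwrite("pics/f.png",o)
a,st,_=blob(T["img"],(5,180,100),(15,255,255),(290,170,360,205)); print(a,st,at_z(T,*a,74))
a,st,_=blob(c["img"],(5,180,100),(15,255,255)); b=at_z(c,*a,72,True); print("wrist",a,st,b)
y=.072; d=b[:2]-[617.4,-97.6]; print("gauge xy",d@[np.cos(y),np.sin(y)],d@[-np.sin(y),np.cos(y)])
E
python3 ang.py
```

```text
theta 0.5997436940450491 yaw d 0.6000784357663294 r 109.18544852438129 F tool [ 1.33735577 -4.99321824 -3.27708185] [0.58995575 0.43589478 0.04030691] 0.24707949886178848 15.2
[321.48502994 189.36526946] [315 182  15  15 167] [617.2990968  -85.74065936  74.        ]
wrist [455.14285714 392.5       ] [453 386   5  14  14] [ 583.12961108 -502.45006729   72.        ]
gauge xy -63.30562489772481 -401.335812499578
theta 0.5996370680018703 yaw d 0.6000841290931604 r 109.20985512159709 F tool [ 1.47358426 -4.10641889 -3.30050131] [0.64867414 0.45663949 0.03895609] 0.24622021491332108 15.35
```

View pics/f.png

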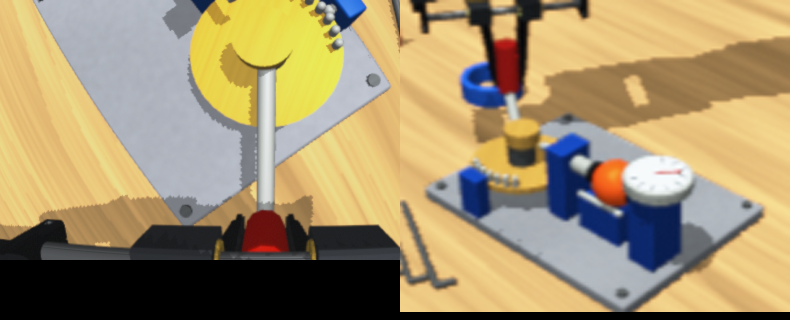

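The lever is held at 0.60 rad with about 5 N on it. The scene crop shows the plunger against the ball at (613,180), about 11 mm along the rails, and the dial needle has moved. Handing in.

```bash
python3 -c "
from cell import job_done
print(job_done())"
```

```text
the job is handed in; nothing more can be done
None
```

The orange ball is on the gauge rails and nipped by the pads, with the lever still held at the third click (about 0.60 rad). I handed the job in at about 15 s on the clock; it returned no verdict.

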